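# Draw the orange specimen bar out of the slotted bin and lay it under the stereo microscope

### The job

Take the specimen bar with the orange end out of the covered bin, drawing it up and out along its slant through its slot, and set it down flat, disc side up, between the two rails on the microscope stage, orange end towards you, so that its specimen disc is centred under the lens, then let go. Put it down rather than drop it. Do not knock the microscope head, and leave the other two bars in their slots and the glass dish on the bin as they are.

Things in the scene. Friction and masses are not known exactly. Their poses are not given: they have to be found in the camera images.
- bin: Fixed grey steel bin, closed roof: 112 deep (x), 250 wide (y), 130 high, walls 3. Origin on the bench, mid-width, 62 behind the front face; own -x points out of the front, towards the robot side. The front wall has three slots, each 38 wide, at y = +85, 0, -85, with partitions between them inside. One bar leans out of each slot, coloured end up.
- bin_slot_mid (a point): Middle of the sill (lower edge) of the middle slot, on the bin's front face, 87 above the bench; axes as bin. Every slot is an opening from this sill up to 115 above the bench, with solid wall above, so a bar cannot be lifted straight up, only drawn out along its slant.
- orange_mid (a point): Centre of the bar to be moved: loose aluminium bar 200 long (x), 28 wide (y), 8 thick (z), 0.08 to 0.17 kg, its last 30 mm at -x orange. +z leaves the face with the specimen disc. It starts in any of the slots, slanting about 40 degrees from level: orange end up, 65 mm of it outside the bin, foot end (+x) on the bin floor against the rear wall, disc face up.
- orange_grip (a point): Place to grip the orange bar across its 28 mm width: on its centre line, 25 from the orange end, 75 from the centre, half-way through the thickness. Axes as orange_mid. At the start about 119 above the bench and 28 in front of the bin.
- orange_disc (a point): Point of the orange bar's centre line under the black and brass specimen disc: 58 from the bar's centre towards the foot end, 133 from orange_grip, half-way through the thickness. Axes as orange_mid.
- orange_foot (a point): Centre of the orange bar's plain foot end, 100 from its centre, 42 beyond the disc. Inside the bin at the start.
- blue_mid (a point): Centre of an equal bar with a blue end, loose in another slot; leave it. Axes as orange_mid.
- green_mid (a point): Centre of an equal bar with a green end, loose in another slot; leave it. Axes as orange_mid.
- dish: Glass dish 72 across, 18 high, loose on the bin's roof; leave it. Origin at the centre of its underside.
- lens_axis (a point): Where the disc belongs: point on the stage's top (60 above the bench) straight below the lens; the lens sees 20 across. +x runs along the channel away from the robot side, +y left, +z up. The stage (fixed white base, dark top) spans x -92 to 118, y -85 to 85. Seated, the bar's orange end overhangs its front edge by 66 and the bar's centre line is 4 above the stage.
- channel_end (a point): Middle of the stop that ends the channel, on the stage top: its face is 43 beyond lens_axis, 8 high. The two rails are 6 high, inner faces 19 either side of the centre line, from 85 before to 30 beyond lens_axis. A bar pushed to the stop has its disc 1 past the lens axis, well centred. Axes as lens_axis.
- head: Fixed stereo microscope head, camera on top. Origin on the bench below the lens, axes as lens_axis. Lowest part: black ring light 92 across, 159 above the bench. Two eyepiece tubes reach over the channel's front to x = -200, |y| < 53, undersides 270 to 315 above the bench: a hand there must lean back to the robot. Boom, column and lamp neck stand on the -y side; the +y side is open.

How it is judged (in metres and radians):
On the way, in this order (a step that is already met when the one before it is completed fails the run):
1. the orange bar has been drawn out of the bin through its slot (x of orange_foot in the frame of bin below -0.07 m).
2. the orange bar is set down in the channel, disc under the lens, while still held (horizontal distance between orange_disc and lens_axis below 0.012 m and z of orange_disc in the frame of lens_axis below 0.009 m and z of orange_grip in the frame of lens_axis below 0.011 m and contact force between the fingers and orange above 0.3 N), for 0.1 s.
At the end, for the whole second after the job is handed in: The orange-ended bar lies flat on the microscope stage between the rails (level within 3.4 degrees, no more than 3 mm above its seat, along the channel within 5.7 degrees), disc side up, orange end towards the robot, its disc centre within 10 mm of the lens axis, released and at rest (horizontal distance between orange_disc and lens_axis below 0.01 m and z of each of orange_disc, orange_mid in the frame of lens_axis below 0.007 m and z of orange_mid in the frame of lens_axis above 0.001 m and x of orange_mid in the frame of lens_axis below -0.04 m and angle between orange_mid's own z axis and vertical below 0.06 rad and angle between the x axis of orange_mid and the x axis of lens_axis, either way round below 0.1 rad and linear speed of orange below 0.01 m/s and contact force between the fingers and orange below 0.05 N); the robot touches nothing.
It fails at once if the blue or green bar was moved (more than 12 mm) (distance of any of blue_mid, green_mid from where it was at the start of the episode above 0.012 m).
It fails at once if the dish on the bin was moved (more than 20 mm) (distance of dish from where it was at the start of the episode above 0.02 m).
It fails at once if the microscope head was knocked (more than 8 N) (contact force between anything else and head above 8 N).
It also fails if it takes over 56 s, if anything falls off the work surface, if the arm or the gripper's body presses on something with over 40 N, if the wrist force passes 120 N, or if a joint passes its speed limit or range.

### The arm

A 7-joint arm with a two-finger parallel gripper is mounted at the origin on the work surface. World frame = base frame: x ahead of the robot, y to its left, z up, the work surface at z = 0. Lengths are in mm, angles in rad, forces in N, time in s.
With the tool pointing down it reaches from about 400 to 875 mm from the base axis. Payload 4.4 kg.
Tool frame: the origin (TCP) lies midway between the tips of the shut fingers; the grasp point (between the pads) lies 19 mm behind it (ctrl.pinch_z is the distance from the TCP to the grasp point, in mm); z points along the fingers, y is the line along which they close (so a half turn about z gives the same grasp; the last joint's range is limited). The gripper opens to 85 mm and grips with 20 to 120 N. Pads are 22 mm wide; open, the fingers measure 114 mm over their backs; the gripper's body (76 mm by 85 mm) begins 54 mm behind the grasp point. The pads swing forward as they close: fully open they stand 13 mm farther back than shut.
Start: joints at [1.204, 0.628, 0.038, 1.517, -0.027, 0.996, -0.02], TCP at [192.613, -620.821, 231.313] pointing down, gripper open.
Joint ranges: [-3.06, 3.06], [-0.37, 2.12], [-1.25, 1.32], [0.18, 2.47], [-1.1, 4.24], [0.23, 1.98], [-2.94, 2.94]. Speed limits (rad/s): [2.57, 2.57, 3.14, 3.14, 3.14, 3.14, 3.14].

### API

Orientations are given as [roll, pitch, yaw] about the fixed x, y, z axes, in that order (R = Rz(yaw) Ry(pitch) Rx(roll)).
In Python, from cell import read_state, cams, order, ctrl gives the robot as it stands.
- The arm moves only by the tool move_arm, never from a script. Its argument "targets" is text: rows parted by semicolons, each of 7 numbers parted by spaces: the gripper's target within -1 to 1 (fully open at 1, half-way at 0, shut at -1), then the shift along the tool's x, y, z in cm, then the turn, a rotation vector about the tool's x, y, z in degrees. A call has 1 to 5 rows; each row shifts and turns the commanded pose from where the row before left it, along the tool's axes as they then stand; what a row does not reach is not made up. A row lasts 1/12 s, in which the tool goes at most 41.7 mm and 7.16 degrees, less where a joint would pass 70% of its speed; a pose out of reach is approached as far as the arm can. A call with a gripper value outside its range is refused whole. The fingers move at their own pace and stop on an object; the grip force is fixed at half the most. Time passes only in rows, so rows that do not move let the fingers close. It gives the time, the measured TCP pose, the force, the opening and the grip force at its end, in the units of the state.
- read_state(): the state, without advancing time (a new reading comes with each control period).
- cams.get_image(name): name is "scene" or "side" or "wrist"; returns a dict with "color" (400x640x3 uint8, red, green, blue), "fovy" (degrees; the focal length in pixels is half the picture's height over the tangent of half this angle, whatever the lens; pixels are square), "cx", "cy" (the principal point, pixels), "rvec" (rotation vector, rad) and "tvec" (3), from world to camera coordinates, as OpenCV has them. Camera axes: x right, y down, z forward; pixel columns grow to the right and rows downward; lengths in mm; the calibration is good to about 2 mm. A picture is of the moment at which its call begins. There is no depth.
- order.finish_job(): hands the job in; it is judged then, once.
The state is a dict: "clock": time; "qpos": joint angles; "qd": joint speeds; "tau": joint torques, N m; "eef_pos": TCP position; "tool_rot": TCP orientation; "force": force on the tool from outside, world axes, zero at the start; "torque": the same for the moment, N m; "width": finger opening in mm; "gripper_force": force on a finger pad.
Only numpy, scipy, OpenCV 4.12 (cv2) and the standard library are available. Lean on these libraries where they do the work, as an engineer would, in place of code of your own. Each camera call takes 0.05 s, during which the arm holds its last target. There are 200 camera calls.

## Working session

There is one attempt and no reset: what is moved stays moved. The work goes in short steps, Python scripts to look and compute and a tool call to move; the robot and the scene stay as the last step left them, time stands still between calls to the robot, and variables do not carry over. Pictures are saved under pics/ and viewed, at most 13 in all, crops included, and the job is handed in when it is done.

Besides the shell and the picture viewer there is one more tool, called after "Emit:" in YAML: its name, and indented under it one key for each argument. move_arm: Moves the arm, as the interface text tells. Its arguments: {"type":"object","properties":{"targets":{"type":"string"}},"required":["targets"]}

```bash
mkdir -p pics; ls; cat > h.py <<'E'
import numpy as np, cv2
from scipy.spatial.transform import Rotation as R
from cell import read_state, cams, order, ctrl
def cam(n):
    d=cams.get_image(n); d['f']=200/np.tan(np.radians(d['fovy'])/2); d['R']=cv2.Rodrigues(np.array(d['rvec'],float))[0]; d['t']=np.array(d['tvec'],float).ravel(); return d
def save(d,fn): cv2.imwrite('pics/'+fn,d['color'][:,:,::-1])
def ray(d,uv):
    v=np.array([(uv[0]-d['cx'])/d['f'],(uv[1]-d['cy'])/d['f'],1.]); o=-d['R'].T@d['t']; v=d['R'].T@v; return o,v/np.linalg.norm(v)
def onz(d,uv,z):
    o,v=ray(d,uv); return o+v*(z-o[2])/v[2]
def two(d1,u1,d2,u2):
    o1,v1=ray(d1,u1);o2,v2=ray(d2,u2)
    s=np.linalg.lstsq(np.c_[v1,-v2],o2-o1,rcond=None)[0]; a=o1+s[0]*v1;b=o2+s[1]*v2
    return (a+b)/2,np.linalg.norm(a-b)
def proj(d,p):
    c=d['R']@np.array(p,float)+d['t']; return [d['cx']+d['f']*c[0]/c[2],d['cy']+d['f']*c[1]/c[2]]
E
python3 - <<'E'
from h import *
s=read_state();print(s)
for n in ['scene','side','wrist']:
    d=cam(n);save(d,n+'0.png');print(n,d['fovy'],-d['R'].T@d['t'],d['R'][2])
E
```

```text
pics
{'clock': 0.0, 'qpos': array([ 1.20420571,  0.62935562,  0.03843867,  1.51838071, -0.02696429,
        0.99630812, -0.01999606]), 'qd': array([-0.00106632, -0.00043401, -0.00047761,  0.00072613, -0.00042745,
       -0.00053554, -0.0015653 ]), 'tau': array([-5.79369098e-04, -5.63405085e+01,  1.22572806e+00, -1.93451142e+01,
        1.09319069e-02,  1.05787633e-02, -8.66778649e-07]), 'eef_pos': array([ 192.40936907, -620.20263287,  230.37883611]), 'tool_rot': array([-3.13965953e+00,  5.44106567e-05,  3.00816418e-01]), 'force': array([-0.58869981, -0.28106872,  0.48397146]), 'torque': array([ 0.01386682,  0.03020011, -0.02984992]), 'gripper_force': 0.0, 'width': 85.46637293033795}
scene 56.22431132866409 [1180.73232244  -33.58608127  636.40880383] [-0.7107886   0.11646271 -0.69369735]
side 57.3404162561189 [203.57692341  73.34647555 702.75850316] [ 0.57484866 -0.02774497 -0.81778924]
wrist 62.54342278778277 [ 261.78281636 -598.58856408  373.95537311] [-0.279368   -0.08508894 -0.9564065 ]
```

View pics/scene0.png

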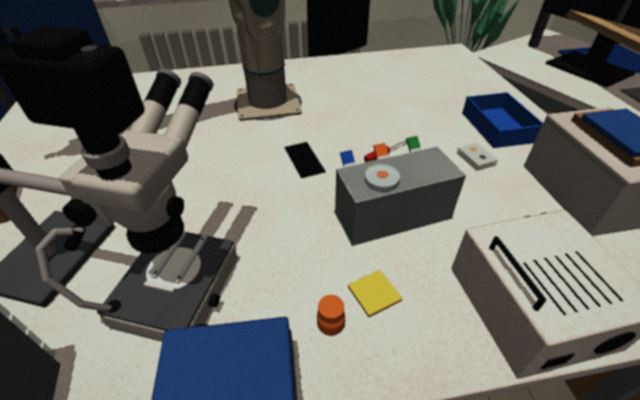

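View pics/side0.png

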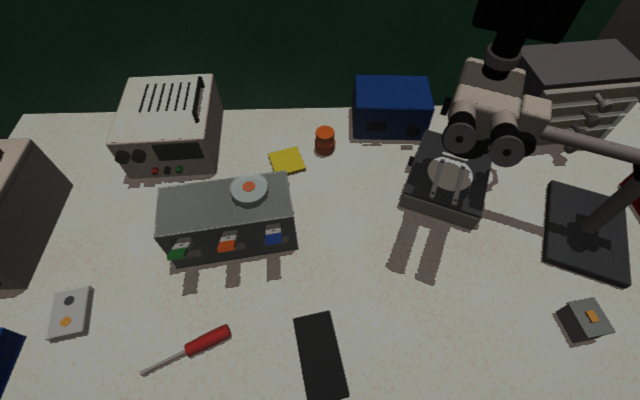

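The side view shows the bars green (178,249), orange (228,243), blue (273,237), so orange is in the middle slot. The dish is on the roof at (249,190) and the stage channel is around (450,175). Next I'll enlarge both areas.

```bash
python3 - <<'E'
import cv2,numpy as np
a=cv2.imread('pics/side0.png');b=cv2.imread('pics/scene0.png')
c1=cv2.resize(a[165:275,145:305],None,fx=5,fy=5,interpolation=cv2.INTER_CUBIC)
c2=cv2.resize(a[125:235,395:505],None,fx=5,fy=5,interpolation=cv2.INTER_CUBIC)
cv2.imwrite('pics/c1.png',c1)
cv2.imwrite('pics/c2.png',c2)
E
```

```text
(no output)
```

View pics/c1.png

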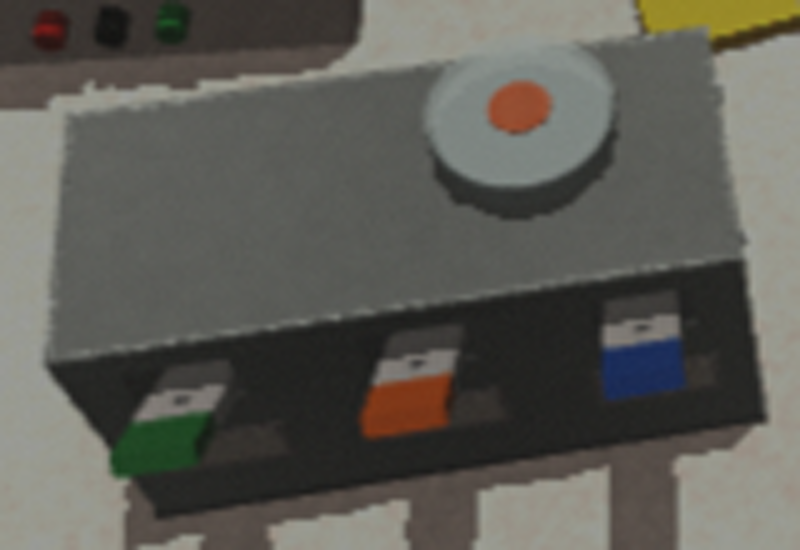

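View pics/c2.png

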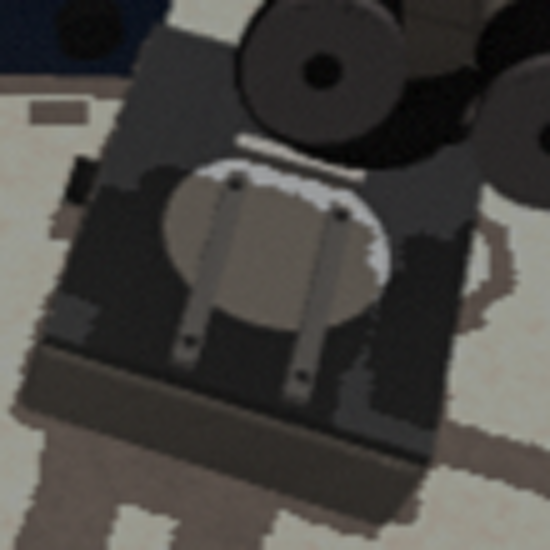

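The bin crop shows the roof's front corners at (47,362) and (745,260), and the orange end's upper face around (410,400). In the stage crop the rails run (187,362)–(238,178) and (298,400)–(340,212). The stop runs (237,138)–(365,178).

```bash
python3 - <<'E'
from h import *
d=cam('side')
P1=lambda x,y:(145+x/5-.4,165+y/5-.4)
P2=lambda x,y:(395+x/5-.4,125+y/5-.4)
fl,fr,bl,br=[onz(d,P1(*p),130) for p in [(47,362),(745,260),(68,115),(712,28)]]
print('roof',fl,fr,bl,br,'w',np.linalg.norm(fl-fr),np.linalg.norm(bl-br),'d',np.linalg.norm(fl-bl),np.linalg.norm(fr-br))
e=(fr-fl)+(br-bl); print('bin yaw',np.degrees(np.arctan2(e[1],e[0]))+90)
print('bin ctr',(fl+fr+bl+br)/4)
img=d['color'].astype(int); 
hsv=cv2.cvtColor(d['color'],cv2.COLOR_RGB2HSV)
m=((hsv[...,0]<14)&(hsv[...,1]>150)&(hsv[...,2]>60)).astype(np.uint8)
n,l,st,c=cv2.connectedComponentsWithStats(m)
for i in range(1,n):
    if st[i,4]>20: print('orange',st[i],c[i],onz(d,c[i],125))
# stage
r=[onz(d,P2(*p),66) for p in [(187,365),(238,172),(298,403),(340,208)]]
f=(r[0]+r[2])/2;b=(r[1]+r[3])/2;v=b-f
print('rails',r,'len',np.linalg.norm(v),'sep',np.linalg.norm(r[0]-r[2]),'yaw',np.degrees(np.arctan2(v[1],v[0])))
u=v/np.linalg.norm(v);print('lens',f+85*u,b-30*u)
s=[onz(d,P2(*p),68) for p in [(237,138),(365,178)]];sm=(s[0]+s[1])/2
print('stop',s,sm,'lens~',sm-45*u)
q=[onz(d,P2(*p),60) for p in [(45,343),(432,465)]];qm=(q[0]+q[1])/2;print('stage front',q,np.linalg.norm(q[0]-q[1]),qm+92*u)
E
```

```text
roof [527.01789576 357.96644788 130.        ] [560.92871908 111.94208303 130.        ] [636.06840033 374.57739765 130.        ] [671.18465726 126.23127566 130.        ] w 248.35042186535364 250.8165620657034 d 110.30836867467617 111.17802359387079
bin yaw 7.948604746385328
bin ctr [598.79991811 242.67930106 130.        ]
orange [316 126  18  14 205] [324.44878049 132.42926829] [779.43966539  46.57035001 125.        ]
orange [316 139  18  10  95] [324.58947368 144.70526316] [742.86675011  47.69975767 125.        ]
orange [243 182  11   9  82] [248.13414634 186.1097561 ] [637.57625003 202.13079524 125.        ]
orange [217 240  18  13 175] [225.74285714 246.05142857] [507.27806497 230.79852423 125.        ]
orange [185 325  45  31 575] [207.16695652 339.77391304] [349.88012768 240.50139065 125.        ]
rails [array([ 638.23507284, -177.15696916,   66.        ]), array([ 744.72187896, -223.15785386,   66.        ]), array([ 617.36938536, -219.73273472,   66.        ]), array([ 721.90491049, -264.63172985,   66.        ])] len 114.88386792389522 sep 47.413845308692274 yaw -23.304421629490097
lens [ 705.86757665 -232.07224422   66.        ] [ 705.76091911 -232.02630046   66.        ]
stop [array([ 763.66744079, -226.43080763,   68.        ]), array([ 737.52744601, -279.59675065,   68.        ])] [ 750.5974434  -253.01377914   68.        ] lens~ [ 709.26872999 -235.21104205   68.        ]
stage front [array([ 655.93969084, -120.39770281,   60.        ]), array([ 588.80842386, -270.55723572,   60.        ])] 164.48249854893388 [ 706.86831588 -231.8741762    60.        ]
```

```bash
cat >> h.py <<'E'
def pose():
    s=read_state(); return np.array(s['eef_pos']),R.from_euler('xyz',s['tool_rot'])
def plan(wps,start=None):
    """wps: (grip,pos,Rot,n). prints rows, 5 per call"""
    p,r=start or pose(); out=[]
    for g,tp,tr,n in wps:
        tp=np.array(tp,float)
        for k in range(n,0,-1):
            d=np.round(r.inv().apply((tp-p)/k)/10,2); w=np.round(np.degrees((r.inv()*tr).as_rotvec()/k),1)
            out.append(f'{g:g} '+' '.join(f'{x:g}' for x in [*d,*w]))
            p=p+r.apply(d*10); r=r*R.from_rotvec(np.radians(w))
    for i in range(0,len(out),5): print('; '.join(out[i:i+5]))
    return p,r
def rot(yaw,lean=0):  # flipped tool: lean tilts tool z forward along -x_tool
    b=R.from_euler('z',yaw,degrees=True)*R.from_euler('y',-lean,degrees=True) # bar-like frame, x fwd
    return b*R.from_euler('z',180,degrees=True)*R.from_euler('x',180,degrees=True)
E
python3 - <<'E'
from h import *
p,r=pose()
print(rot(0,40).as_matrix())
mid=R.from_euler('z',100,degrees=True)*R.from_euler('x',180,degrees=True)
plan([(1,[400,-150,300],mid,13),(1,[495,228.5,250],rot(8),12)])
E
```

```text
[[-7.66044443e-01  1.50946087e-17  6.42787610e-01]
 [ 1.22464680e-16  1.00000000e+00  1.22464680e-16]
 [-6.42787610e-01  1.72532166e-16 -7.66044443e-01]]
1 2.6 -2.98 -0.53 -0 -0 -6.4; 1 2.91 -2.68 -0.53 -0 -0 -6.4; 1 3.19 -2.33 -0.53 -0 -0 -6.4; 1 3.43 -1.96 -0.53 -0 -0 -6.4; 1 3.63 -1.57 -0.53 -0 -0 -6.4
1 3.78 -1.16 -0.53 -0 -0 -6.3; 1 3.89 -0.73 -0.53 -0 -0 -6.4; 1 3.95 -0.3 -0.53 -0 -0 -6.3; 1 3.95 0.14 -0.53 -0 -0 -6.4; 1 3.92 0.58 -0.53 -0 -0 -6.3
1 3.83 1.01 -0.53 -0 -0 -6.4; 1 3.69 1.43 -0.53 -0 -0 -6.3; 1 3.51 1.82 -0.52 -0 -0.1 -6.4; 1 2.97 1.33 0.41 -0 0 -7.3; 1 2.78 1.7 0.41 -0 0 -7.3
1 2.54 2.03 0.42 -0 0 -7.3; 1 2.26 2.34 0.41 -0 0 -7.3; 1 1.94 2.61 0.42 -0 0 -7.3; 1 1.59 2.83 0.41 -0 0 -7.4; 1 1.22 3.02 0.42 -0 0 -7.3
1 0.82 3.14 0.41 -0 -0 -7.4; 1 0.41 3.23 0.42 -0 -0 -7.3; 1 0 3.25 0.41 -0 -0 -7.4; 1 -0.42 3.22 0.42 -0 -0 -7.3; 1 -0.82 3.15 0.41 -0 -0 -7.4
```

Emit:
move_arm:
  targets: "1 2.6 -3 -0.5 0 0 -6.4; 1 2.9 -2.7 -0.5 0 0 -6.4; 1 3.2 -2.3 -0.5 0 0 -6.4; 1 3.4 -2 -0.5 0 0 -6.4; 1 3.6 -1.6 -0.5 0 0 -6.4"

```text
clock: 0.62
eef_pos: [271.8, -437.8, 256.4]
tool_rot: [-3.141, 0.0, 0.865]
force: [0.9, 0.5, -0.1]
width: 85.1
gripper_force: 0.0
```

Emit:
move_arm:
  targets: "1 3.8 -1.2 -0.5 0 0 -6.3; 1 3.9 -0.7 -0.5 0 0 -6.4; 1 3.9 -0.3 -0.5 0 0 -6.3; 1 3.9 0.1 -0.5 0 0 -6.4; 1 3.9 0.6 -0.5 0 0 -6.3"

```text
clock: 1.03
eef_pos: [350.9, -257.5, 281.7]
tool_rot: [3.141, 0.0, 1.418]
force: [0.8, -0.9, 0.0]
width: 85.6
gripper_force: 0.0
```

Emit:
move_arm:
  targets: "1 3.8 1 -0.5 0 0 -6.4; 1 3.7 1.4 -0.5 0 0 -6.3; 1 3.5 1.8 -0.5 0 0 -6.4; 1 3 1.3 0.4 0 0 -7; 1 2.8 1.7 0.4 0 0 -7"

```text
clock: 1.45
eef_pos: [414.4, -85.5, 288.9]
tool_rot: [3.14, 0.001, 1.997]
force: [0.0, 0.5, -0.9]
width: 85.3
gripper_force: 0.0
```

```bash
python3 - <<'E'
from h import *
print(read_state()['qpos'],pose()[0])
plan([(1,[490,227.8,250],rot(8),12)])
E
```

```text
[ 0.57421947  0.25946315 -0.54575539  2.0192996   0.17087892  0.90441023
  0.36350694] [414.40950575 -85.52177616 288.8687926 ]
1 2.12 1.65 0.32 0 0 -6.1; 1 1.93 1.87 0.32 0 0 -6.1; 1 1.72 2.06 0.32 0 0 -6.1; 1 1.49 2.23 0.32 0 0 -6.1; 1 1.25 2.38 0.33 -0 0 -6.1
1 0.99 2.5 0.32 -0 0 -6.2; 1 0.71 2.59 0.33 -0 0 -6.1; 1 0.43 2.65 0.32 -0 0 -6.2; 1 0.14 2.68 0.33 -0 0 -6.1; 1 -0.15 2.68 0.32 -0 0 -6.2
1 -0.43 2.65 0.33 -0 0.1 -6.1; 1 -0.72 2.6 0.32 -0 0 -6.2
```

Emit:
move_arm:
  targets: "1 2.1 1.6 0.3 0 0 -6.1; 1 1.9 1.9 0.3 0 0 -6.1; 1 1.7 2.1 0.3 0 0 -6.1; 1 1.5 2.2 0.3 0 0 -6.1; 1 1.2 2.4 0.3 0 0 -6.1"

```text
clock: 1.87
eef_pos: [446.6, 43.4, 273.3]
tool_rot: [-3.141, 0.0, 2.528]
force: [-0.3, 0.0, 0.9]
width: 85.6
gripper_force: 0.0
```

Emit:
move_arm:
  targets: "1 1 2.5 0.3 0 0 -6.2; 1 0.7 2.6 0.3 0 0 -6.1; 1 0.4 2.6 0.3 0 0 -6.2; 1 0.1 2.7 0.3 0 0 -6.1; 1 -0.1 2.7 0.3 0 0 -6.2"

```text
clock: 2.28
eef_pos: [479.5, 173.4, 258.1]
tool_rot: [-3.141, 0.0, 3.065]
force: [0.6, 0.4, 0.8]
width: 85.0
gripper_force: 0.0
```

Emit:
move_arm:
  targets: "1 -0.4 2.6 0.3 0 0 -6.1; 1 -0.7 2.6 0.3 0 0 -6.2; 1 0 0 0 0 0 0; 1 0 0 0 0 0 0"

```text
clock: 2.62
eef_pos: [491.1, 225.5, 251.8]
tool_rot: [3.141, -0.001, -3.007]
force: [0.2, -0.8, 0.4]
width: 85.3
gripper_force: 0.0
```

```bash
python3 - <<'E'
from h import *
print(read_state()['qpos'],pose()[0],read_state()['tool_rot'])
d=cam('wrist');save(d,'w1.png');print(-d['R'].T@d['t'])
for n in [d,cam('side')]:
    hsv=cv2.cvtColor(n['color'],cv2.COLOR_RGB2HSV)
    m=((hsv[...,0]<16)&(hsv[...,1]>140)&(hsv[...,2]>50)).astype(np.uint8)
    k,l,st,c=cv2.connectedComponentsWithStats(m)
    for i in range(1,k):
        if st[i,4]>40: print(st[i],c[i],onz(n,c[i],125))
E
```

```text
[ 0.0655983   0.56363535 -0.84506535  1.78340444  0.48715979  1.01828369
  0.73864511] [491.12482943 225.46564319 251.84029129] [ 3.14079186e+00 -1.12456115e-03 -3.00674027e+00]
[415.77934619 215.2370261  395.40409651]
[ 340   50   76   44 1169] [380.56544055  70.48417451] [385.68873957 257.9749981  125.        ]
[306 201  34  26 842] [322.78622328 213.28028504] [505.6968903  229.97266432 125.        ]
[316 126  18  29 465] [324.43655914 139.87311828] [757.03867057  47.47325202 125.        ]
[217 240  18  13 175] [225.99428571 245.83428571] [507.68998994 230.40697362 125.        ]
[185 325  45  31 586] [206.96416382 340.12116041] [349.38703314 240.73375759 125.        ]
```

View pics/w1.png

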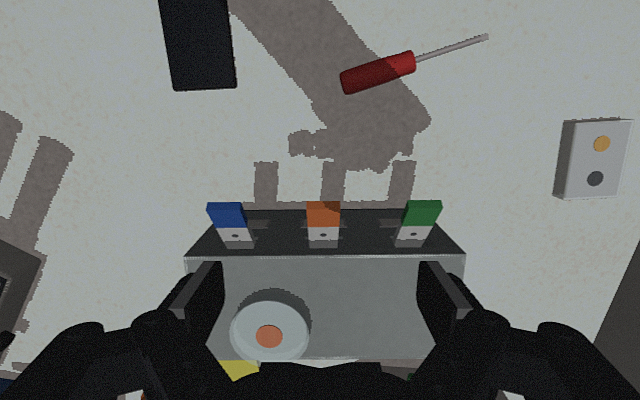

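The wrist view shows blue (227,215), orange (323,213) and green (422,213), with the fingers over the roof. The orange centroids from the two views agree to 2 mm at (507,230,125), so the grip point is about (515,231,119). Next step is to descend.

```bash
python3 - <<'E'
from h import *
plan([(0.3,[515,231.3,200],rot(7.9),3),(.3,[515,231.3,98],rot(7.9),5)])
E
```

```text
0.3 -0.82 0.17 1.73 -0 -0 -0.1; 0.3 -0.82 0.17 1.73 -0 -0 -0.1; 0.3 -0.81 0.18 1.74 -0.1 -0 -0.2; 0.3 -0 -0 2.04 0 -0 0; 0.3 -0 -0 2.04 0 -0 0
0.3 -0 -0 2.04 0 -0 0; 0.3 -0 -0 2.04 0 -0 0; 0.3 -0.01 -0.01 2.04 0 -0 0
```

Emit:
move_arm:
  targets: "0.3 -0.8 0.2 1.7 0 0 -0.1; 0.3 -0.8 0.2 1.7 0 0 -0.1; 0.3 -0.8 0.1 1.7 0 0 -0.2; 0.3 0 0 2 0 0 0; 0.3 0 0 1.5 0 0 0"

```text
clock: 3.13
eef_pos: [515.0, 230.0, 165.1]
tool_rot: [-3.14, -0.001, -3.005]
force: [-0.1, -0.2, 0.4]
width: 55.3
gripper_force: 0.0
```

Emit:
move_arm:
  targets: "0.3 0 0 1.5 0 0 0; 0.3 0 0 1.5 0 0 0; 0.3 0 0 1.5 0 0 0; 0.3 0 0 1.5 0 0 0; 0.3 0 0 0 0 0 0"

```text
clock: 3.55
eef_pos: [513.6, 229.1, 104.1]
tool_rot: [-3.138, -0.004, -3.004]
force: [-0.1, -0.9, -0.7]
width: 55.5
gripper_force: 0.0
```

```bash
python3 - <<'E'
from h import *
d=cam('wrist')
a=cam('side')
c=np.vstack([cv2.resize(d['color'],(480,300)),cv2.resize(a['color'][165:275,145:305],(436,300),interpolation=cv2.INTER_CUBIC).__class__(( 300,480,3),np.uint8)*0])
c[300:,:436]=cv2.resize(a['color'][165:275,145:305],(436,300),interpolation=cv2.INTER_CUBIC)
cv2.imwrite('pics/g1.png',c[:,:,::-1]); s=read_state();print(s['eef_pos'],s['width'],s['tool_rot'],s['force'])
E
```

```text
[514.80743878 231.01273662 106.50604809] 55.70705876914039 [-3.14048828e+00 -4.40193204e-04 -3.00323237e+00] [0.5392438  0.81407668 0.75599712]
```

View pics/g1.png

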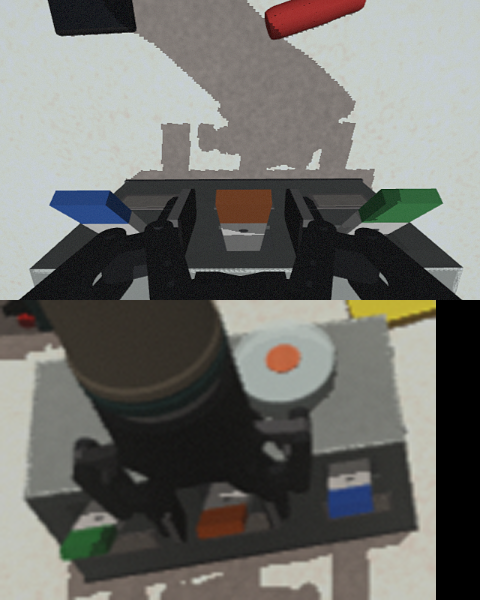

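The pads stand either side of the orange end (orange at (244,205) in the wrist half), clear of blue and green. I'll go 7 mm lower and close.

Emit:
move_arm:
  targets: "0.3 0 0 0.7 0 0 0; -0.4 0 0 0 0 0 0; -1 0 0 0 0 0 0; -1 0 0 0 0 0 0; -1 0 0 0 0 0 0"

```text
clock: 4.07
eef_pos: [515.0, 232.3, 99.8]
tool_rot: [-3.142, 0.001, -3.002]
force: [-0.2, -0.7, 1.3]
width: 27.1
gripper_force: 58.9
```

Emit:
move_arm:
  targets: "-1 0 0 0 0 0 0; -1 0 0 0 0 0 0"

```text
clock: 4.23
eef_pos: [515.0, 232.4, 99.7]
tool_rot: [-3.141, 0.001, -3.001]
force: [0.0, -0.4, 1.8]
width: 26.8
gripper_force: 59.1
```

```bash
python3 - <<'E'
from h import *
s=read_state();print(s['eef_pos'],s['width'],s['gripper_force'],s['tool_rot'],s['force'])
u=R.from_euler('z',7.9,degrees=True).apply([-np.cos(np.radians(40)),0,np.sin(np.radians(40))])
p,r=pose()
plan([(-1,p+u*180,r,11)])
E
```

```text
[514.97186753 232.37587955  99.68406053] 26.8433779660752 59.10366430878639 [-3.14149286e+00  6.90203339e-04 -3.00145749e+00] [ 0.01100059 -0.38689348  1.79016638]
-1 1.25 0 -1.05 0 0 0; -1 1.25 0 -1.05 0 0 0; -1 1.25 0 -1.05 0 0 0; -1 1.25 0 -1.05 0 0 0; -1 1.25 0 -1.05 0 0 0
-1 1.26 0 -1.05 0 0 0; -1 1.25 0.01 -1.06 0 0 0; -1 1.26 0 -1.05 0 0 0; -1 1.25 0.01 -1.06 0 0 0; -1 1.26 0 -1.05 0 0 0
-1 1.25 0.01 -1.06 0 0 0
```

Emit:
move_arm:
  targets: "-1 0.4 0 -0.4 0 0 0; -1 0.8 0 -0.7 0 0 0; -1 1.2 0 -1.1 0 0 0; -1 1.2 0 -1 0 0 0; -1 1.2 0 -1 0 0 0"

```text
clock: 4.65
eef_pos: [465.6, 225.5, 142.0]
tool_rot: [-3.141, -0.001, -3.001]
force: [0.8, -0.5, -1.1]
width: 27.0
gripper_force: 59.1
```

```bash
python3 - <<'E'
from h import *
s=read_state();print(s['eef_pos'],s['width'],s['gripper_force'],s['tool_rot'],s['force'])
d=cam('wrist'); a=cam('side')
c=np.zeros((600,480,3),np.uint8);c[:300]=cv2.resize(d['color'],(480,300))
c[300:,:436]=cv2.resize(a['color'][165:275,145:305],(436,300),interpolation=cv2.INTER_CUBIC)
cv2.imwrite('pics/g2.png',c[:,:,::-1])
E
```

```text
[465.55975287 225.53167779 142.02260989] 26.974914898829635 59.07108977437019 [-3.14146364e+00 -7.31029889e-04 -3.00087805e+00] [ 0.75746862 -0.48554885 -1.14623373]
```

View pics/g2.png

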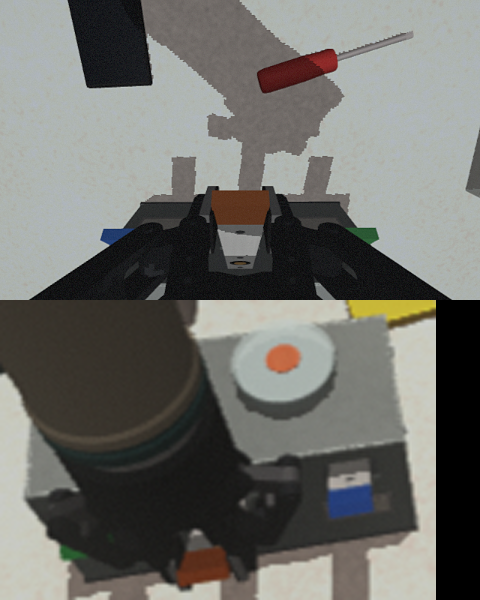

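The bar is held and coming out cleanly: the orange end is at (240,207) between the pads, with the disc edge showing at (240,265). Blue and dish haven't moved. I'll keep drawing it out.

Emit:
move_arm:
  targets: "-1 1.2 0 -1 0 0 0; -1 1.2 0 -1 0 0 0; -1 1.2 0 -1 0 0 0; -1 1.2 0 -1 0 0 0; -1 1.2 0 -1 0 0 0"

```text
clock: 5.17
eef_pos: [407.2, 217.1, 191.4]
tool_rot: [-3.142, -0.001, -3.001]
force: [-1.0, -0.8, -1.2]
width: 26.9
gripper_force: 59.2
```

Emit:
move_arm:
  targets: "-1 1.2 0 -1 0 0 0; -1 1.2 0 -1 0 0 0; -1 0 0 -1 0 0 0; -1 0 0 0 0 0 0"

```text
clock: 5.5
eef_pos: [385.0, 214.6, 222.8]
tool_rot: [3.141, 0.003, -3.001]
force: [0.5, -0.2, -1.3]
width: 26.9
gripper_force: 59.2
```

```bash
python3 - <<'E'
from h import *
s=read_state();print(s['eef_pos'],s['width'],s['gripper_force'],s['tool_rot'],s['force'],s['qpos'])
d=cam('wrist'); a=cam('side')
c=np.zeros((600,640,3),np.uint8);c[:300,:480]=cv2.resize(d['color'],(480,300))
c[300:]=cv2.resize(a['color'][120:345,100:580],(640,300))
cv2.imwrite('pics/g3.png',c[:,:,::-1])
E
```

```text
[384.95584284 214.60864218 222.78760209] 26.92381930123464 59.2210690677166 [ 3.14077878e+00  3.08212822e-03 -3.00101851e+00] [ 0.46132867 -0.21145255 -1.30521249] [ 0.05552449  0.45876548 -0.87311415  2.06935079  0.48308909  0.8225354
  0.60621139]
```

View pics/g3.png

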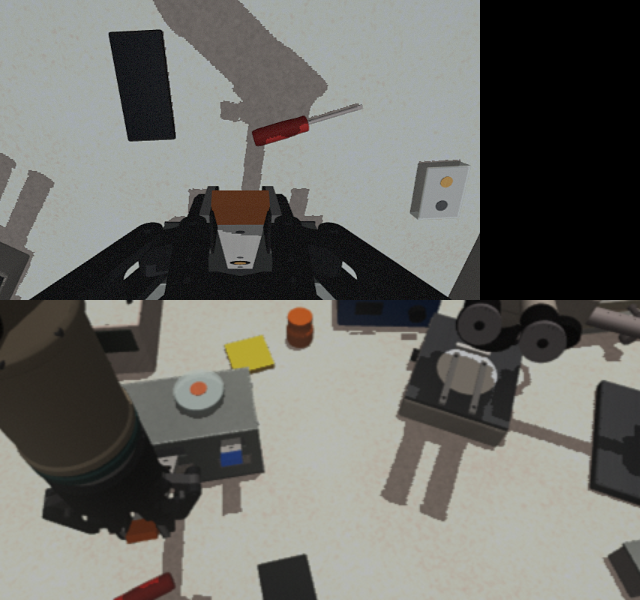

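The bar is out of the slot: orange end still at (240,207) between the pads, with no slip. Green and blue stay in place, and the dish at (199,390) hasn't moved. For the stage I'll approach sideways from the open +y side, with the hand leaned back 40°.

```bash
cat >> h.py <<'E'
L=np.array([706.5,-232.5,0.]); YAW=-24.
def lens(x,y,z): return L+R.from_euler('z',YAW,degrees=True).apply([x,y,z])
def tcp(G,r): return np.array(G)+19*r.apply([0,0,1])
E
python3 - <<'E'
from h import *
d=cam('side')
print('box',[onz(d,p,0) for p in [(352,136),(432,138)]],'bottle base',onz(d,(324,152),0))
r0=rot(8);r1=rot(-5,18);r2=rot(YAW,40)
W=[(-1,tcp([420,20,265],r0),r0,8),(-1,tcp([530,-30,250],r1),r1,6),(-1,tcp(lens(-135,160,190),r2),r2,6),(-1,tcp(lens(-135,150,110),r2),r2,4)]
for w in W: print(w[1])
plan(W)
E
```

```text
box [array([888.50118549, -31.84158052,   0.        ]), array([ 874.39242085, -243.25513612,    0.        ])] bottle base [ 8.34252048e+02  4.46591686e+01 -1.13686838e-13]
[420.  20. 246.]
[535.84898074 -30.51171951 231.92992619]
[659.40632443 -36.39074018 175.44515558]
[655.338958   -45.52619476  95.44515558]
-1 -0.1 -2.46 -0.31 0 0 -0; -1 -0.1 -2.46 -0.31 0 0 -0; -1 -0.1 -2.46 -0.31 0 0 -0; -1 -0.1 -2.46 -0.31 0 0 -0; -1 -0.1 -2.46 -0.31 0 0 -0
-1 -0.1 -2.46 -0.32 0 0 -0; -1 -0.1 -2.46 -0.31 0 0 -0; -1 -0.09 -2.46 -0.32 0 0 -0; -1 -1.8 -1.1 0.23 0.3 -3 2.1; -1 -1.82 -1.03 0.34 0.4 -3 2.2
-1 -1.84 -0.96 0.44 0.3 -3 2.1; -1 -1.84 -0.89 0.54 0.4 -3 2.2; -1 -1.85 -0.82 0.64 0.3 -3 2.1; -1 -1.84 -0.75 0.74 0.4 -2.9 2.2; -1 -1.67 0.08 1.53 1.5 -3.6 2.8
-1 -1.56 0.21 1.63 1.5 -3.6 2.8; -1 -1.44 0.32 1.72 1.6 -3.7 2.8; -1 -1.31 0.44 1.8 1.5 -3.6 2.8; -1 -1.18 0.55 1.86 1.5 -3.7 2.7; -1 -1.02 0.64 1.91 1.6 -3.6 2.8
-1 1.28 -0.25 1.53 0 -0 -0; -1 1.29 -0.25 1.53 0 -0 -0; -1 1.28 -0.25 1.54 0 -0 -0; -1 1.29 -0.25 1.53 0 -0 -0
```

Emit:
move_arm:
  targets: "-1 -0.1 -2.5 -0.3 0 0 0; -1 -0.1 -2.5 -0.3 0 0 0; -1 -0.1 -2.5 -0.3 0 0 0; -1 -0.1 -2.5 -0.3 0 0 0; -1 -0.1 -2.5 -0.3 0 0 0"

```text
clock: 6.07
eef_pos: [406.8, 89.5, 235.8]
tool_rot: [3.141, -0.001, -3.002]
force: [-0.5, 0.3, -0.8]
width: 26.8
gripper_force: 59.4
```

Emit:
move_arm:
  targets: "-1 -0.1 -2.5 -0.3 0 0 0; -1 -0.1 -2.4 -0.3 0 0 0; -1 -0.1 -2.4 -0.3 0 0 0; -1 -1.8 -1.1 0.2 0.3 -3 2.1; -1 -1.8 -1 0.3 0.4 -3 2.2"

```text
clock: 6.48
eef_pos: [459.2, 0.2, 240.6]
tool_rot: [-3.134, 0.106, -3.082]
force: [0.5, 2.2, -1.0]
width: 27.0
gripper_force: 59.5
```

Emit:
move_arm:
  targets: "-1 -1.8 -1 0.4 0.3 -3 2.1; -1 -1.8 -0.9 0.5 0.4 -3 2.2; -1 -1.8 -0.8 0.6 0.3 -3 2.1; -1 -1.8 -0.8 0.7 0.4 -3 2.2; -1 0 0 0 0 0 0"

```text
clock: 6.9
eef_pos: [534.1, -34.0, 231.8]
tool_rot: [-3.14, 0.315, 3.051]
force: [-0.5, 0.0, -0.5]
width: 27.1
gripper_force: 59.5
```

```bash
python3 - <<'E'
from h import *
print(read_state()['qpos'],pose()[0],read_state()['tool_rot'])
r2=rot(YAW,40)
plan([(-1,tcp(lens(-135,160,190),r2),r2,6),(-1,tcp(lens(-135,150,110),r2),r2,4)])
E
```

```text
[ 0.49159018  0.40418366 -0.67478991  2.11327828  0.70562348  0.4880464
  0.78199163] [534.11106326 -33.97181304 231.81133844] [-3.14035755  0.31525853  3.05142298]
-1 -1.69 0.15 1.54 1.5 -3.6 2.8; -1 -1.58 0.27 1.64 1.5 -3.6 2.8; -1 -1.46 0.39 1.72 1.5 -3.6 2.7; -1 -1.32 0.5 1.8 1.5 -3.6 2.8; -1 -1.19 0.61 1.86 1.5 -3.7 2.7
-1 -1.03 0.71 1.92 1.6 -3.6 2.8; -1 1.29 -0.25 1.53 0 -0 -0; -1 1.28 -0.25 1.53 0 -0 -0; -1 1.29 -0.25 1.53 0 -0 -0; -1 1.28 -0.25 1.54 0 -0 -0
```

Emit:
move_arm:
  targets: "-1 -1.7 0.2 1.5 1.5 -3.6 2.8; -1 -1.6 0.3 1.6 1.5 -3.6 2.8; -1 -1.5 0.4 1.7 1.5 -3.6 2.7; -1 -1.3 0.5 1.8 1.5 -3.6 2.8; -1 -1.2 0.6 1.9 1.5 -3.7 2.7"

```text
clock: 7.32
eef_pos: [598.1, -36.9, 201.9]
tool_rot: [-3.109, 0.512, 2.894]
force: [-0.3, -0.0, -0.8]
width: 26.9
gripper_force: 59.6
```

Emit:
move_arm:
  targets: "-1 -1 0.7 1.9 1.6 -3.6 2.8; -1 1.3 -0.2 1.5 0 0 0; -1 1.3 -0.2 1.5 0 0 0; -1 1.3 -0.2 1.5 0 0 0; -1 1.3 -0.3 1.5 0 0 0"

```text
clock: 7.73
eef_pos: [589.5, -44.2, 120.9]
tool_rot: [-3.106, 0.537, 2.871]
force: [-0.5, -0.4, -2.2]
width: 26.9
gripper_force: 59.6
```

Emit:
move_arm:
  targets: "-1 0 0 0 0 0 0; -1 0 0 0 0 0 0"

```text
clock: 7.9
eef_pos: [588.4, -45.7, 120.4]
tool_rot: [-3.104, 0.534, 2.87]
force: [0.1, 0.2, -0.8]
width: 27.0
gripper_force: 59.5
```

```bash
python3 - <<'E'
from h import *
s=read_state();print(s['qpos'],s['tool_rot'],s['eef_pos'],s['width'])
p,r=pose();G=p-19*r.apply([0,0,1]);print('G',G,'want',lens(-135,150,110),(rot(YAW,40).inv()*r).as_rotvec(degrees=True))
a=cam('side');b=cam('scene');c=cam('wrist')
I=np.zeros((600,800,3),np.uint8)
I[:300,:400]=cv2.resize(c['color'],None,fx=.625,fy=.625)[:250].shape and cv2.resize(c['color'],(400,300))
I[:300,400:]=cv2.resize(b['color'][200:335,90:270],(400,300))
I[300:,:]=cv2.resize(a['color'][100:250,240:640],(800,300))
cv2.imwrite('pics/s1.png',I[:,:,::-1])
np.savez('s1.npz',a=a['color'],b=b['color'],c=c['color'])
E
```

```text
[ 0.10822216  0.63241157 -0.29963512  2.26446846  2.09988213  0.45898684
 -0.84908966] [-3.10408965  0.5335069   2.86979839] [588.4084519  -45.74445019 120.38381535] 27.000775465477467
G [579.29838658 -42.46602082 136.73186143] want [644.18185968 -40.55873454 110.        ] [-2.73201663  9.28256375 -7.06086485]
```

View pics/s1.png

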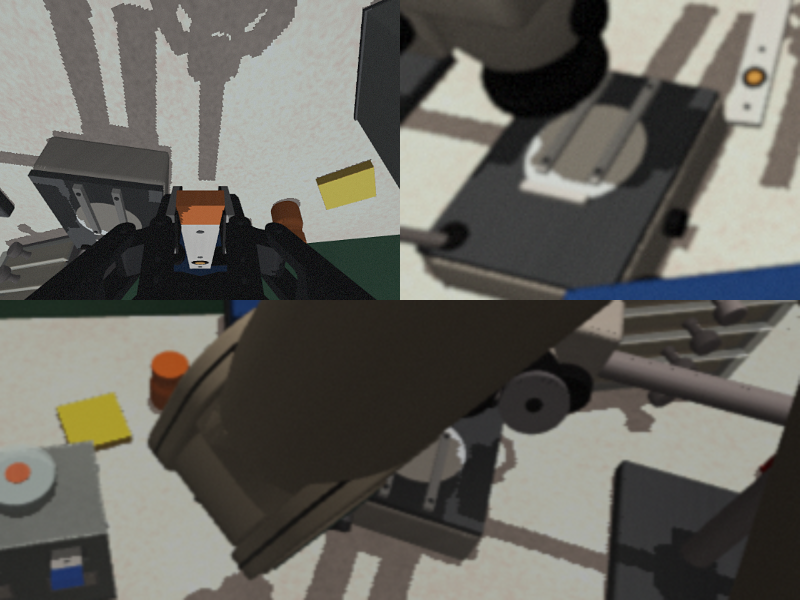

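The wrist half shows the bar held with the disc at (199,262). The scene half shows the foot end with the disc at (755,77), left of the stage. The pose lagged while the wrist reconfigured, so I'll finish the turn more slowly.

```bash
python3 - <<'E'
from h import *
r2=rot(YAW,40)
plan([(-1,tcp(lens(-135,150,110),r2),r2,5)])
E
```

```text
-1 -0.79 0.39 1.11 0.6 -1.8 1.4; -1 -0.74 0.42 1.12 0.6 -1.8 1.4; -1 -0.7 0.44 1.14 0.5 -1.8 1.4; -1 -0.65 0.47 1.16 0.6 -1.8 1.4; -1 -0.6 0.51 1.18 0.5 -1.8 1.4
```

Emit:
move_arm:
  targets: "-1 -0.8 0.4 1.1 0.6 -1.8 1.4; -1 -0.7 0.4 1.1 0.6 -1.8 1.4; -1 -0.7 0.4 1.1 0.5 -1.8 1.4; -1 -0.6 0.5 1.2 0.6 -1.8 1.4; -1 -0.6 0.5 1.2 0.5 -1.8 1.4"

```text
clock: 8.47
eef_pos: [655.0, -45.4, 95.3]
tool_rot: [3.141, 0.701, 2.722]
force: [0.2, -0.3, -0.9]
width: 26.8
gripper_force: 59.6
```

Emit:
move_arm:
  targets: "-1 0 0 0 0 0 0; -1 0 0 0 0 0 0"

```text
clock: 8.63
eef_pos: [653.6, -45.1, 94.1]
tool_rot: [-3.14, 0.697, 2.725]
force: [0.5, 0.8, -1.2]
width: 26.6
gripper_force: 59.5
```

```bash
cat > m.py <<'E'
from h import *
s=read_state();print(s['clock'],s['qpos'],s['tool_rot'],s['eef_pos'],s['width'])
p,r=pose();G=p-19*r.apply([0,0,1]);print('G',G,'in lens',R.from_euler('z',-YAW,degrees=True).apply(G-L),'rot err',(rot(YAW,40).inv()*r).as_rotvec(degrees=True))
b=cam('scene')
h=cv2.cvtColor(b['color'],cv2.COLOR_RGB2HSV)
m=((abs(h[...,0].astype(int)-19)<8)&(h[...,1]>110)&(h[...,2]>90)).astype(np.uint8)
k,l,st,c=cv2.connectedComponentsWithStats(m)
for i in range(1,k):
    if 4<st[i,4]<200 and c[i][0]<330 and c[i][1]>190: print(st[i],c[i])
D=G+R.from_euler('z',YAW,degrees=True).apply([133,0,4]); print('pred disc',D,proj(b,D))
E
python3 m.py
```

```text
8.6333 [ 0.08882938  0.79021607 -0.37255772  2.20465635  2.20686854  0.74822353
 -1.0925632 ] [-3.14039273  0.69659381  2.72503744] [653.59883015 -45.07599393  94.14331345] 26.5978101557937
G [642.45993395 -40.12269126 108.71691232] in lens [-136.75041221  149.69797507  108.71691232] rot err [-0.01675484  0.08805316 -0.10211328]
[240 260   8   6  41] [243.58536585 262.53658537]
pred disc [763.96147981 -94.21866479 112.71691232] [np.float64(244.3595355305078), np.float64(262.3318022369268)]
```

```bash
python3 - <<'E'
from h import *
b=cam('scene')
S=lambda x,y:(90+x/2.2222-.3,200+y/2.2222-.3)
for n,p,z in [('railL rear',(604,178),66),('railR rear',(543,168),66),('railL front',(652,84),66),('stop l',(592,195),68),('stop r',(522,183),68)]:
    q=onz(b,S(*p),z); print(n,q,'lens frame',R.from_euler('z',-YAW,degrees=True).apply(q-L))
for y in (0,): print(proj(b,lens(-2,y,66)))
E
```

```text
railL rear [806.74762416 107.9247152   66.        ] lens frame [-46.88244419 351.76783437  66.        ]
railR rear [787.80022617  61.20820108  66.        ] lens frame [-45.19043543 301.38357405  66.        ]
railL front [717.21274379 176.82573094  66.        ] lens frame [-156.7011953   378.29492765   66.        ]
stop l [821.90783671  93.79145644  68.        ] lens frame [-27.28438665 345.02267399  68.        ]
stop r [800.26717195  41.1092095   68.        ] lens frame [-25.62631738 288.09299526  68.        ]
[np.float64(173.90433472511262), np.float64(263.7207269182078)]
```

```bash
python3 - <<'E'
from h import *
b=cam('scene')
S=lambda x,y:(90+(x-400)/2.2222-.3,200+y/2.2222-.3)
for n,p,z in [('railL rear',(604,178),66),('railR rear',(543,168),66),('railL front',(652,84),66),('stop l',(592,195),68),('stop r',(522,183),68)]:
    q=onz(b,S(*p),z); print(n,q,'lens frame',R.from_euler('z',-YAW,degrees=True).apply(q-L))
r2=rot(YAW,40);p,r=pose()
plan([(-1,tcp(lens(-135,0,95),r2),r2,10),(-1,tcp(lens(-135,0,74),r2),r2,4)])
E
```

```text
railL rear [ 744.99383636 -214.5416174    66.        ] lens frame [27.8615371  32.06265263 66.        ]
railR rear [ 725.12915585 -265.55393428   66.        ] lens frame [ 30.46282697 -22.61911121  66.        ]
railL front [ 647.93752765 -179.36532606   66.        ] lens frame [-75.11129951  24.72143661  66.        ]
stop l [ 761.54865193 -222.18238642   68.        ] lens frame [46.09289441 31.81591291 68.        ]
stop r [ 738.85821359 -279.79534527   68.        ] lens frame [ 48.79744901 -30.04517667  68.        ]
-1 0.08 -1.49 0.12 -0 -0 0; -1 0.08 -1.49 0.12 -0 -0 0; -1 0.08 -1.49 0.12 -0 -0 0; -1 0.08 -1.48 0.12 -0 -0 0; -1 0.08 -1.49 0.12 -0 -0 0
-1 0.08 -1.48 0.12 -0 -0 0; -1 0.08 -1.49 0.12 -0 -0 0; -1 0.08 -1.48 0.13 -0 -0 0; -1 0.08 -1.49 0.12 -0 -0 0; -1 0.08 -1.48 0.13 -0 -0 0.1
-1 0.34 -0 0.4 -0 -0 -0; -1 0.34 -0 0.4 -0 -0 -0; -1 0.34 -0 0.4 -0 -0 -0; -1 0.33 -0 0.41 -0 -0 -0
```

Emit:
move_arm:
  targets: "-1 0.1 -1.5 0.1 0 0 0; -1 0.1 -1.5 0.1 0 0 0; -1 0.1 -1.5 0.1 0 0 0; -1 0.1 -1.5 0.1 0 0 0; -1 0.1 -1.5 0.1 0 0 0"

```text
clock: 9.2
eef_pos: [621.8, -115.0, 87.7]
tool_rot: [-3.14, 0.698, 2.724]
force: [-0.2, 0.2, -1.8]
width: 26.8
gripper_force: 59.6
```

Emit:
move_arm:
  targets: "-1 0.1 -1.5 0.1 0 0 0; -1 0.1 -1.5 0.1 0 0 0; -1 0.1 -1.5 0.1 0 0 0; -1 0 -1.5 0.1 0 0 0; -1 0 -1.4 0.1 0 0 0"

```text
clock: 9.62
eef_pos: [592.3, -183.4, 81.8]
tool_rot: [-3.139, 0.697, 2.724]
force: [-0.9, 0.2, -1.5]
width: 26.7
gripper_force: 59.6
```

Emit:
move_arm:
  targets: "-1 0 0 0 0 0 0; -1 0 0 0 0 0 0"

```text
clock: 9.78
eef_pos: [592.6, -183.1, 81.7]
tool_rot: [-3.14, 0.697, 2.722]
force: [0.1, 0.3, -1.0]
width: 27.2
gripper_force: 59.6
```

```bash
python3 m.py; python3 - <<'E'
from h import *
a=cam('side');b=cam('scene');c=cam('wrist')
I=np.zeros((600,800,3),np.uint8)
I[:300]=cv2.resize(c['color'][200-0:380,80:560],(800,300))
I[300:,:400]=cv2.resize(b['color'][200:335,90:270],(400,300),interpolation=cv2.INTER_CUBIC)
I[300:,400:]=cv2.resize(a['color'][110:245,390:570],(400,300),interpolation=cv2.INTER_CUBIC)
cv2.imwrite('pics/s2.png',I[:,:,::-1])
E
```

```text
9.7833 [ 0.42733909  0.81040047 -0.38947166  2.34365221  2.58248604  0.78701168
 -1.17440079] [-3.13986364  0.69730608  2.72244569] [ 592.63495494 -183.13575273   81.6832913 ] 27.171754231881614
G [ 581.50355493 -178.14019533   96.24819226] in lens [-136.30005909   -1.18048183   96.24819226] rot err [0.1089287  0.04731471 0.01172353]
[166 251   4   3  11] [167.63636364 252.09090909]
pred disc [ 703.00510079 -232.23616886  100.24819226] [np.float64(168.47272508403523), np.float64(251.69221941725633)]
```

View pics/s2.png

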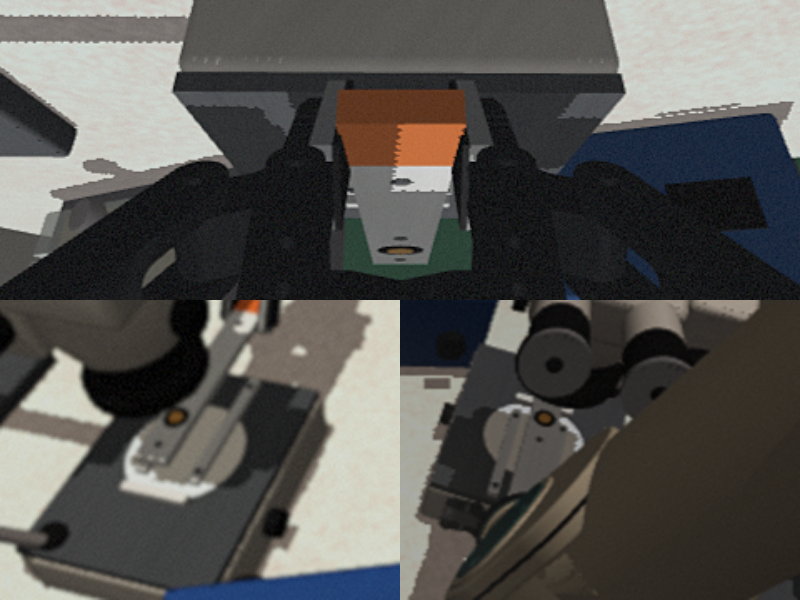

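The stage's front edge is level in the wrist view (175–625, centre 400) and the bar is centred at 401, so yaw and lateral position are right. In the scene crop the disc at (176,417) hangs just above the channel. I'll move 3 mm forward and lower.

Emit:
move_arm:
  targets: "-1 0.3 0 0.5 0 0 0; -1 0.4 0 0.5 0 0 0; -1 0.4 0 0.6 0 0 0; -1 0.3 0 0.5 0 0 0; -1 0 0 0 0 0 0"

```text
clock: 10.4
eef_pos: [594.9, -182.9, 53.8]
tool_rot: [-3.141, 0.694, 2.724]
force: [-0.4, -0.5, -0.6]
width: 26.8
gripper_force: 59.6
```

```bash
python3 m.py; python3 -c "
from h import *
print(read_state()['force'])"
```

```text
10.4 [ 0.42893538  0.88000376 -0.39140678  2.33589451  2.61324399  0.8418029
 -1.19026119] [-3.14057684  0.69408296  2.72353661] [ 594.93062535 -182.9187178    53.79012209] 26.77413169402997
G [ 583.83122932 -177.96677025   68.39428668] in lens [-1.34244161e+02 -7.52996721e-02  6.83942867e+01] rot err [ 0.02796566  0.23195736 -0.03630056]
[170 261   5   4  12] [172.  262.5]
pred disc [ 705.33277518 -232.06274378   72.39428668] [np.float64(172.71863974990822), np.float64(261.9623020900374)]
[-0.58762002 -0.38179556 -0.96841056]
```

Emit:
move_arm:
  targets: "-1 0.1 0 0.11 0 0 0; -1 0.1 0 0.11 0 0 0; -1 0 0 0 0 0 0"

```text
clock: 10.7
eef_pos: [595.3, -183.1, 52.7]
tool_rot: [-3.141, 0.697, 2.723]
force: [0.1, 0.2, -1.5]
width: 27.2
gripper_force: 59.6
```

Emit:
move_arm:
  targets: "-1 0.06 0 0.08 0 0 0; -1 0 0 0 0 0 0"

```text
clock: 10.87
eef_pos: [595.5, -183.1, 52.0]
tool_rot: [-3.141, 0.697, 2.723]
force: [-0.4, 0.4, -2.1]
width: 26.8
gripper_force: 59.6
```

```bash
python3 m.py; python3 - <<'E'
from h import *
print(read_state()['force'])
a=cam('side');b=cam('scene');c=cam('wrist')
I=np.zeros((600,800,3),np.uint8)
I[:300]=cv2.resize(c['color'][200-0:380,80:560],(800,300))
I[300:,:400]=cv2.resize(b['color'][225:300,130:230],(400,300),interpolation=cv2.INTER_CUBIC)
I[300:,400:]=cv2.resize(a['color'][130:205,410:510],(400,300),interpolation=cv2.INTER_CUBIC)
cv2.imwrite('pics/s3.png',I[:,:,::-1])
E
```

```text
10.8667 [ 0.42938797  0.88639279 -0.39210848  2.33611998  2.61756721  0.85070827
 -1.19288839] [-3.14081159  0.6969622   2.72344942] [ 595.4892963  -183.11514451   51.97601383] 26.83644062738287
G [ 584.35013849 -178.14925022   66.54512695] in lens [-1.33695893e+02 -3.09440440e-02  6.65451269e+01] rot err [ 0.01767196  0.06699497 -0.03233665]
[170 262   5   3  13] [172. 263.]
pred disc [ 705.85168435 -232.24522375   70.54512695] [np.float64(172.86907887306285), np.float64(262.79441174282033)]
[-0.23157224  0.57740838 -1.6067915 ]
```

View pics/s3.png

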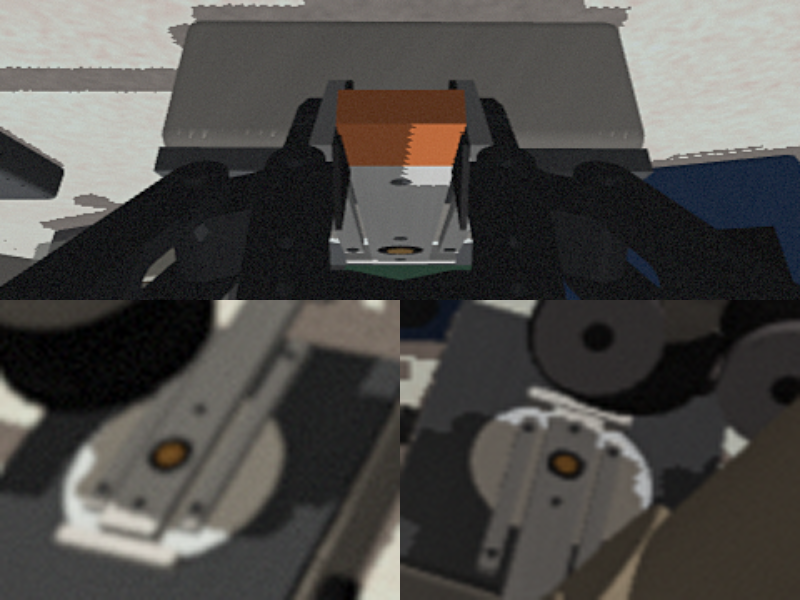

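```bash
python3 - <<'E'
from h import *
a=cam('side');b=cam('scene')
f=lambda q:R.from_euler('z',-YAW,degrees=True).apply(q-L)
A=lambda x,y:(410+(x-400)/4-.4,130+(y-300)/4-.4)
B=lambda x,y:(130+x/4-.4,225+(y-300)/4-.4)
print('tri disc',two(a,A(566,464),b,B(170,455)))
for n,d,q,z in [('disc side',a,A(566,464),69),('stop side',a,A(580,404),68),('rails rear L',a,A(530,421),66),('rails rear R',a,A(614,447),66),('foot side',a,A(577,421),68),
 ('disc scene',b,B(170,455),69),('stop scene front edge',b,B(115,548),68),('railL',b,B(203,512),66),('railR',b,B(97,487),66),('foot sc',b,B(131,520),68)]:
    print(n,f(onz(d,q,z)))
E
```

```text
tri disc (array([ 706.71820895, -233.54087945,   70.24781394]), np.float64(0.22887473679020434))
disc side [ 1.69964645 -0.90645727 69.        ]
stop side [50.28781794 -0.28377993 68.        ]
rails rear L [28.47089625 23.78468617 66.        ]
rails rear R [ 27.12471107 -24.21425226  66.        ]
foot side [36.68989032 -1.01221951 68.        ]
disc scene [-0.14489208 -1.81885681 69.        ]
stop scene front edge [51.78995753 -0.34239911 68.        ]
railL [23.95433476 27.61674199 66.        ]
railR [ 22.56134276 -27.82300635  66.        ]
foot sc [36.6114538  -1.21311905 68.        ]
```

Both views put the disc within about 2 mm of the lens axis, roughly 2 mm above its seat and midway between the rails. I'll ease it down to contact.

Emit:
move_arm:
  targets: "-1 0.06 0 0.08 0 0 0; -1 0 0 0 0 0 0; -1 0.06 0 0.08 0 0 0; -1 0 0 0 0 0 0"

```text
clock: 11.5
eef_pos: [595.6, -183.1, 49.8]
tool_rot: [-3.141, 0.697, 2.724]
force: [-0.1, -0.1, -0.7]
width: 26.9
gripper_force: 59.6
```

Emit:
move_arm:
  targets: "-1 0.06 0 0.08 0 0 0; -1 0 0 0 0 0 0; -1 0 0 0 0 0 0"

```text
clock: 11.75
eef_pos: [595.7, -183.2, 49.3]
tool_rot: [-3.141, 0.698, 2.724]
force: [-2.9, -0.2, 3.5]
width: 26.8
gripper_force: 60.1
```

Emit:
move_arm:
  targets: "-1 0 0 0 0 0 0; -0.2 0 0 0 0 0 0; 0.2 0 0 0 0 0 0; 0.2 0 0 0 0 0 0; 0.2 0 0 0 0 0 0"

```text
clock: 12.17
eef_pos: [595.7, -183.2, 48.8]
tool_rot: [-3.141, 0.697, 2.723]
force: [0.3, 0.2, 0.3]
width: 51.4
gripper_force: 0.0
```

Emit:
move_arm:
  targets: "0.2 0 0 -0.5 0 0 0; 0.2 0 0 -1.5 0 0 0; 0.2 0 0 -2 0 0 0; 0.2 0 0 -2 0 0 0; 0.2 0 0 -1 0 0 0"

```text
clock: 12.58
eef_pos: [553.2, -164.1, 103.8]
tool_rot: [-3.141, 0.696, 2.725]
force: [0.0, 0.2, -0.5]
width: 51.1
gripper_force: 0.0
```

Emit:
move_arm:
  targets: "0.2 0 0 0 0 0 0; 0.2 0 0 0 0 0 0; 0.2 0 0 0 0 0 0"

```text
clock: 12.83
eef_pos: [555.3, -165.2, 102.4]
tool_rot: [-3.141, 0.697, 2.723]
force: [-0.3, -0.7, -1.0]
width: 51.5
gripper_force: 0.0
```

```bash
python3 m.py; python3 - <<'E'
from h import *
print(read_state()['force'])
a=cam('side');b=cam('scene');c=cam('wrist')
I=np.zeros((600,800,3),np.uint8)
I[:300,:480]=cv2.resize(c['color'],(480,300))
I[300:,:400]=cv2.resize(b['color'][225:300,130:230],(400,300),interpolation=cv2.INTER_CUBIC)
I[300:,400:]=cv2.resize(a['color'][130:205,410:510],(400,300),interpolation=cv2.INTER_CUBIC)
cv2.imwrite('pics/s4.png',I[:,:,::-1])
E
```

```text
12.8333 [ 0.41542665  0.75924468 -0.42006462  2.44601247  2.56181246  0.8393006
 -1.2118439 ] [-3.14095418  0.69746831  2.72285819] [ 555.2790319  -165.21344583  102.38567414] 51.486139127319674
G [ 544.13497425 -160.24044367  116.94861439] in lens [-1.77718441e+02 -2.74160689e-02  1.16948614e+02] rot err [ 0.03126008  0.03800762 -0.00635865]
[171 263   4   3  11] [172.36363636 263.90909091]
pred disc [ 665.63652012 -214.3364172   120.94861439] [np.float64(177.15472126413334), np.float64(227.94673454393157)]
[ 0.40677463 -0.46879929 -0.48527476]
```

View pics/s4.png

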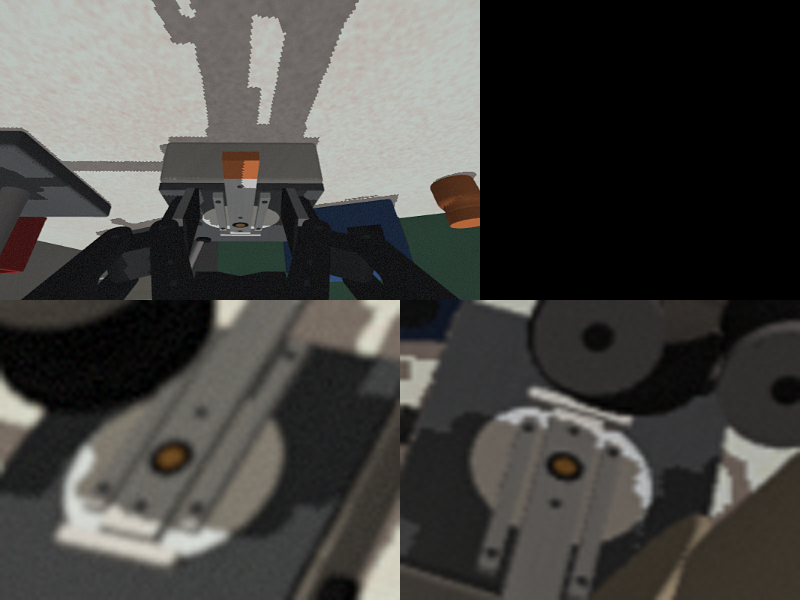

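The bar lies flat between the rails with its foot near the stop. The disc shows at (171,456) in the scene crop and (565,466) in the side crop, unchanged since release. The fingers are clear.

```bash
python3 -c "
from h import *
print(order.finish_job())"
```

```text
the job is handed in; nothing more can be done
None
```

The orange bar lies flat between the stage rails, disc side up and orange end towards the robot, with its disc measured within about 2 mm of the lens axis; it is released, the arm is clear, and the job was handed in about 13 s into the 56 s limit (no verdict came back).

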